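# Close the filter test box and snap its lid on

## Task

Take the blue lid out of the drying rack, lay it down flat on the green mat with its handle up and let go of it, then pick it up again and set it on the white filter box, level, and let go. Then press its four yellow pads down one after another, firmly but never with brute force, until each tab has clicked under its red catch with the lid fully home, and leave the other things on the bench where they are.

Things in the scene. Friction and masses are not known exactly. Their poses are not given: they have to be found in the camera images.
- lid: blue lid, about 0.2 kg; goes on the box either end first. Deck 80 x 112 x 8 mm; origin amid the deck's underside; x along the 80 mm width, y along the 112 mm length, z out of the top, where handle and tabs are. Below the deck two grey blocks at y = +-41, 69 (x) x 14 (y) mm, stepped in to 64 x 12 for the lower half, reach 10 mm down. Flat on the mat, its origin is 12 mm above the bench
- edge_mid (a point): middle of the lid's upper long edge at the start, 94 mm above the bench: the lid starts standing in one of the rack's slots, z axis level, along the rack's +x; the slot hides its lowest 20 mm. The 8 mm deck can be pinched here from above (TCP about 3 mm above the edge). Leaning 45 degrees, handle side up, lowered on the mat till it touches, it falls flat when let go
- handle_top (a point): middle of the top of the lid's white handle, a bar 12 mm wide (lid x), 44 mm long (lid y), 24 mm tall above the deck; this point is 32 mm above the lid's origin
- tab_a (a joint): hinge angle of the springy snap tab at the +x +y corner of the lid, rad: 0 raised (free), about 0.25 clicked under its catch, 0.305 at its bottom stop; it springs back to 0 if let go before the click
- tab_b (a joint): hinge angle of the springy snap tab at the +x -y corner of the lid, rad: 0 raised (free), about 0.25 clicked under its catch, 0.305 at its bottom stop; it springs back to 0 if let go before the click
- tab_c (a joint): hinge angle of the springy snap tab at the -x +y corner of the lid, rad: 0 raised (free), about 0.25 clicked under its catch, 0.305 at its bottom stop; it springs back to 0 if let go before the click
- tab_d (a joint): hinge angle of the springy snap tab at the -x -y corner of the lid, rad: 0 raised (free), about 0.25 clicked under its catch, 0.305 at its bottom stop; it springs back to 0 if let go before the click
- pad_a (a point): centre of the top of the round yellow press pad (15 mm across) on the tab at the +x +y corner of the lid. As built, raised, it is at about |x| 23, |y| 40 mm and 27 mm above the lid's origin; clicked, |x| 26 mm, 22 mm above it
- pad_b (a point): centre of the top of the round yellow press pad (15 mm across) on the tab at the +x -y corner of the lid. As built, raised, it is at about |x| 23, |y| 40 mm and 27 mm above the lid's origin; clicked, |x| 26 mm, 22 mm above it
- pad_c (a point): centre of the top of the round yellow press pad (15 mm across) on the tab at the -x +y corner of the lid. As built, raised, it is at about |x| 23, |y| 40 mm and 27 mm above the lid's origin; clicked, |x| 26 mm, 22 mm above it
- pad_d (a point): centre of the top of the round yellow press pad (15 mm across) on the tab at the -x -y corner of the lid. As built, raised, it is at about |x| 23, |y| 40 mm and 27 mm above the lid's origin; clicked, |x| 26 mm, 22 mm above it
- box: white open box screwed to the bench on an aluminium foot (125 x 150 x 5 mm), a filter disc inside. Fixed. Origin at the centre of its underside on the bench, x along its width, y along its length, z up. Outside 81 (x) x 112 (y) mm, walls 4 mm, rim 45 mm above the bench; four red spring catches stand along its long sides
- mouth (a point): centre of the box's mouth, level with the rim (45 mm up). The lid's blocks go in with 2 mm of play each side in x and 4 mm in y; set down home, the deck lies on the rim and the lid's origin is at this point, the tabs still raised
- catch_top (a point): top of one of the four red catches, at x = +-48, y = +-40 mm in the box's frame, 71 mm up, 16 mm wide. Pressed straight down on its pad with some 10 to 22 N, a tab goes 6 mm down, pushing the catch outward, then the catch clicks over the tab's end. Forcing it (over about 40 N) cracks the lid
- rack: low drying rack fixed to the bench: aluminium base 170 (x) x 120 (y) mm, origin at the centre of its underside, and two white slots at x = -42 and +42 mm, each a 10 mm gap between walls 50 mm long (y) that reach 34 mm above the bench; its floor is 14 mm above the bench
- mat: green mat fixed on the bench, 170 (x) x 200 (y) x 2 mm, origin at the centre of its underside
- screen: perforated aluminium plate 100 x 60 x 8 mm that stands in the rack's other slot, origin in the middle of one face; leave it there
- beaker: glass beaker, 66 mm wide, 85 mm tall, beyond the working places, origin under its base; leave it
- jar: amber jar, 60 mm wide, 75 mm tall, beyond the working places, origin under its base; leave it
- meter: grey hand-held meter 65 x 130 x 28 mm lying on the bench, origin under its middle; leave it
- canister: grey filter canister with a red band, 84 mm wide, 45 mm tall, origin under its base; leave it
- spatula: spatula 180 mm long lying on the bench on the robot's side of the mat; leave it
Things that resemble listed ones, but are neither listed nor needed, are in the scene too. What is shaped like the lid but purple is not meant.

How it is judged:
On the way, in this order (a step that is already met when the one before it is completed fails the run):
1. the lid lies flat on the mat, handle up, released (angle between lid's own z axis and vertical below 0.08 rad and height (world z) of lid below 0.018 m and horizontal distance between lid and mat below 0.09 m and contact force between the fingers and lid below 0.1 N), for 0.2 s.
2. the lid lies level on the box, released, no tab clicked yet (horizontal distance between lid and box below 0.006 m and angle between lid's own z axis and vertical below 0.1 rad and not (value of joint tab_a above 0.215 rad) and not (value of joint tab_b above 0.215 rad) and not (value of joint tab_c above 0.215 rad) and not (value of joint tab_d above 0.215 rad) and contact force between the fingers and lid below 0.1 N and z of lid in the frame of box below 0.05 m), for 0.1 s.
3. 1 tab clicked down (value of joint any of tab_a, tab_b, tab_c, tab_d above 0.215 rad), for 0.05 s.
4. 2 tabs clicked down ((value of joint each of tab_a, tab_b above 0.215 rad or value of joint each of tab_a, tab_c above 0.215 rad or value of joint each of tab_a, tab_d above 0.215 rad or value of joint each of tab_b, tab_c above 0.215 rad or value of joint each of tab_b, tab_d above 0.215 rad or value of joint each of tab_c, tab_d above 0.215 rad)), for 0.05 s.
5. 3 tabs clicked down ((value of joint each of tab_a, tab_b, tab_c above 0.215 rad or value of joint each of tab_a, tab_b, tab_d above 0.215 rad or value of joint each of tab_a, tab_c, tab_d above 0.215 rad or value of joint each of tab_b, tab_c, tab_d above 0.215 rad)), for 0.05 s.
6. 4 tabs clicked down (value of joint each of tab_a, tab_b, tab_c, tab_d above 0.215 rad), for 0.05 s.
At the end, for the whole second after the job is handed in: all four tabs clicked (tab angle above 0.215 rad), lid's origin within 3 mm of the rim's height, lid centred on the box within 6 mm, level within 0.05 rad, at rest and released; the screen plate still standing in the rack (value of joint each of tab_a, tab_b, tab_c, tab_d above 0.215 rad and horizontal distance between lid and box below 0.006 m and z of lid in the frame of box below 0.048 m and angle between lid's own z axis and vertical below 0.05 rad and contact force between the fingers and lid below 0.1 N and linear speed of lid below 0.01 m/s and z of screen in the frame of rack above 0.035 m); the robot touches nothing.
It fails at once if the lid is pressed on the box with more than 60 N (all contact forces added up) (contact force between lid and box above 60 N).
It fails at once if the beaker, jar, meter, canister, spatula or screen plate is moved by more than 30 mm (distance of any of beaker, jar, meter, canister, spatula, screen from where it was at the start of the episode above 0.03 m).
It also fails if it takes over 72 s, if anything falls off the work surface, if the arm or the gripper's body presses on something with over 40 N, if the wrist force passes 120 N, or if a joint passes its speed limit or range.

## Robot

A 7-joint arm with a two-finger parallel gripper is mounted at the origin on the work surface. World frame = base frame: x ahead of the robot, y to its left, z up, the work surface at z = 0. Lengths are in m, angles in rad, forces in N, time in s.
With the tool pointing down it reaches from about 0.4 to 0.85 m from the base axis. Payload 10.4 kg.
Tool frame: the origin (TCP) lies between the finger pads, 19 mm behind the fingertips; this is the grasp point; z points along the fingers, y is the line along which they close (so a half turn about z gives the same grasp; the last joint's range is limited). The gripper opens to 85 mm and grips with 20 to 120 N. Pads are 22 mm wide; open, the fingers measure 114 mm over their backs; the gripper's body (76 mm by 85 mm) begins 54 mm behind the grasp point. The pads swing forward as they close: fully open they stand 13 mm farther back than shut.
Start: joints at [1.08, 0.332, -0.065, 1.46, 0.022, 1.35, -0.088], TCP at [0.282, -0.558, 0.25] pointing down, gripper open.
Joint ranges: [-2.6, 2.6], [-0.5, 2.12], [-1.47, 1.34], [0.16, 2.42], [-1.27, 4.41], [0.06, 2.06], [-2.6, 2.6]. Speed limits (rad/s): [2.22, 2.22, 2.79, 2.79, 3.14, 3.14, 3.14].

## Interface

Orientations are given as a unit quaternion [x, y, z, w].
In Python, from workcell import manip gives the robot as it stands.
- The arm moves only by the shell command python3 -m pendant 'ROWS' [FORCE]. ROWS is JSON, a list of rows, each a list of 7 numbers: the shift along the tool's x, y, z in units of 50 mm (1.0 is 50 mm), then the turn, a rotation vector about the tool's x, y, z in units of 8 degrees (1.0 is 8 degrees), then the opening, from -1 (shut) to 1 (fully open), so that 0 is half open. In form: [[dx, dy, dz, ax, ay, az, jaw], ...]. A call has exactly 10 rows; each row is the pose to reach, as a shift and turn from the pose commanded when the call began, along the tool's axes at that moment; what a row does not reach only later rows make up. A row lasts 1/8 s, in which the tool goes at most 62.5 mm and 10.7 degrees, less where a joint would pass 70% of its speed; a pose out of reach is approached as far as the arm can. A call with a gripper value outside its range is refused whole. The fingers move at their own pace and stop on an object; FORCE is the grip in N (left out, the last holds). Time passes only in rows, so rows that repeat a pose let the fingers close, or fill a call up. It gives the time, the measured TCP pose, the force, the opening and the grip force at its end, in the units of the state.
- manip.get_obs(): the state, without advancing time (a new reading comes with each control period).
- manip.camera(name): name is "scene" or "top" or "wrist"; returns (picture, depth): 480x640x3 uint8, red, green, blue; 480x640 float32, m along the optical axis (not along the pixel's ray), 0 where there is no reading.
- manip.get_calibration(name): a dict with "fx", "fy", "cx", "cy" (pixels), "D" ([k1, k2, p1, p2, k3] as OpenCV has them; the pictures are not rectified), "xyz" and "orientation" of the camera in the world. Camera axes: x right, y up, looking along -z (the intrinsics and any distortion apply to the point x, -y, -z); pixel columns grow to the right and rows downward; lengths in m; the calibration is good to about 2 mm. A picture is of the moment at which its call begins: read the wrist's pose just before it. get_calibration takes no time and is no camera call; for the wrist camera it gives the pose at the moment of the call.
- manip.hand_in(): hands the job in; it is judged then, once.
Trained networks look in the newest picture that a camera, given by its name, has taken for a name from the list of things; names that differ only in an ending like _2 or _b are one class to them, and where a whole thing is asked for, a point or a joint stands for the part that bears it (a point fixed in the world has none). Each returns a list of dicts, best first, with "p" (0 to 1); they miss things now and then, are a little off and sometimes report something else, mostly with a low value. They report only what shows in the picture. A call takes as long as a camera call. They do not tell look-alikes from the thing itself.
- manip.find_in(thing, camera): "box" ([left, top, right, bottom] in pixels, round what is visible of it).
- manip.trace(thing, camera): "pixels" (480x640 bool, what is visible of it) and "box" ([left, top, right, bottom] in pixels, round what is visible of it).
- manip.tip_of(thing, camera): "pixel" ([column, row] in pixels: a listed point, or the origin of a listed thing).
The state is a dict: "clock": time; "joint_pos": joint angles; "joint_velocities": joint speeds; "tau": joint torques, N m; "position": TCP position; "ee_rot": TCP orientation; "ft_force": force on the tool from outside, world axes, zero at the start; "torque": the same for the moment, N m; "grip_width": opening from 0.0 (shut) to 1.0 (fully open); "grasp_force": force on a finger pad.
Only numpy, scipy, OpenCV 4.12 (cv2) and the standard library are available. Lean on these libraries where they do the work, as an engineer would, in place of code of your own. Each camera call takes 0.05 s, during which the arm holds its last target. There are 200 camera calls.

## Working session

There is one attempt and no reset: what is moved stays moved. The work goes in short steps, Python scripts to look and compute and a shell command to move; the robot and the scene stay as the last step left them, time stands still between calls to the robot, and variables do not carry over. Pictures are saved under pics/ and viewed, at most 10 in all, crops included, and the job is handed in when it is done.

```bash
ls; mkdir -p pics
cat > h.py <<'E'
import numpy as np, cv2
from scipy.spatial.transform import Rotation as R
from workcell import manip
def pix2w(cal,px,depth=None,z=None):
    """pixels Nx2 -> world, with depth array or plane z"""
    px=np.asarray(px,float).reshape(-1,1,2)
    K=np.array([[cal['fx'],0,cal['cx']],[0,cal['fy'],cal['cy']],[0,0,1]])
    n=cv2.undistortPoints(px,K,np.array(cal['D'])).reshape(-1,2)
    d=np.c_[n[:,0],-n[:,1],-np.ones(len(n))]
    Rm=R.from_quat(cal['orientation']).as_matrix(); o=np.array(cal['xyz'])
    w=d@Rm.T
    s=np.asarray(depth) if depth is not None else (z-o[2])/w[:,2]
    return o+w*s.reshape(-1,1)
def cloud(cal,mask,dep):
    v,u=np.nonzero(mask&(dep>0)); return pix2w(cal,np.c_[u,v],dep[v,u])
def w2pix(cal,p):
    Rm=R.from_quat(cal['orientation']).as_matrix()
    q=(np.asarray(p,float).reshape(-1,3)-np.array(cal['xyz']))@Rm
    q=q*[1,-1,-1]
    K=np.array([[cal['fx'],0,cal['cx']],[0,cal['fy'],cal['cy']],[0,0,1]])
    return cv2.projectPoints(q.reshape(-1,1,3),np.zeros(3),np.zeros(3),K,np.array(cal['D']))[0].reshape(-1,2)
def totool(dw,obs=None):
    """world shift -> tool axes, units"""
    o=obs or manip.get_obs()
    return R.from_quat(o['ee_rot']).inv().apply(dw)/0.05
E
python3 - <<'E'
from h import *
for c in('top','scene'):
    im,d=manip.camera(c); cv2.imwrite(f'pics/{c}1.png',im[:,:,::-1]); np.save(f'd_{c}.npy',d)
    cal=manip.get_calibration(c); print(c,cal)
    if c=='top':
      for t in('lid','box','rack','mat','screen','edge_mid','mouth','handle_top','meter','canister','spatula','beaker','jar'):
        for r in manip.tip_of(t,c)[:3]:
            u,v=map(int,r['pixel']); 
            print(t,round(r['p'],2),u,v,pix2w(cal,[r['pixel']],[d[min(v,479),min(u,639)]]).round(3))
o=manip.get_obs();print(o['position'],o['ee_rot'],o['clock'])
E
```

```text
pics
top {'fx': 546.894931188062, 'fy': 546.894931188062, 'cx': 316.81013227870824, 'cy': 246.91803512538894, 'D': array([-0.11533844,  0.        ,  0.        ,  0.        ,  0.        ]), 'xyz': array([0.3025561 , 0.05774484, 1.51325359]), 'orientation': array([-0.05480362,  0.05378251,  0.70675349, -0.70328054])}
lid 0.75 199 182 [[0.717 0.388 0.038]]
lid 0.75 246 252 [[0.522 0.255 0.002]]
lid 0.73 164 309 [[0.361 0.476 0.027]]
box 0.78 430 244 [[ 0.537 -0.253  0.029]]
rack 0.86 247 253 [[0.52  0.253 0.007]]
rack 0.32 240 255 [[0.505 0.264 0.063]]
rack 0.27 422 222 [[ 0.591 -0.227  0.071]]
mat 0.64 407 180 [[ 0.709 -0.189  0.073]]
screen 0.46 246 235 [[0.559 0.249 0.07 ]]
edge_mid 0.9 173 224 [[0.603 0.465 0.004]]
edge_mid 0.72 156 300 [[0.387 0.497 0.036]]
edge_mid 0.62 236 260 [[0.487 0.269 0.1  ]]
mouth 0.6 433 238 [[ 0.556 -0.264  0.023]]
handle_top 0.97 201 185 [[0.709 0.381 0.033]]
handle_top 0.85 242 254 [[0.508 0.26  0.06 ]]
handle_top 0.83 178 238 [[0.557 0.442 0.03 ]]
meter 0.69 431 238 [[ 0.554 -0.259  0.026]]
canister 0.75 226 325 [[0.318 0.3   0.046]]
canister 0.52 432 237 [[ 0.557 -0.262  0.024]]
spatula 0.59 328 307 [[0.369 0.028 0.008]]
spatula 0.53 327 247 [[0.535 0.029 0.006]]
beaker 0.62 266 182 [[0.699 0.193 0.089]]
jar 0.71 402 181 [[ 0.704 -0.175  0.072]]
scene {'fx': 486.87704355422136, 'fy': 486.87704355422136, 'cx': 316.9171724479701, 'cy': 241.00714862565883, 'D': array([-0.01704213,  0.        ,  0.        ,  0.        ,  0.        ]), 'xyz': array([1.47714852, 0.29339469, 0.81275895]), 'orientation': array([0.27572119, 0.35618373, 0.69217755, 0.56391597])}
[ 0.28183673 -0.5578997   0.25006081] [9.72776249e-01 2.31746330e-01 2.25069956e-05 8.73887987e-05] 0.75
```

View pics/top1.png

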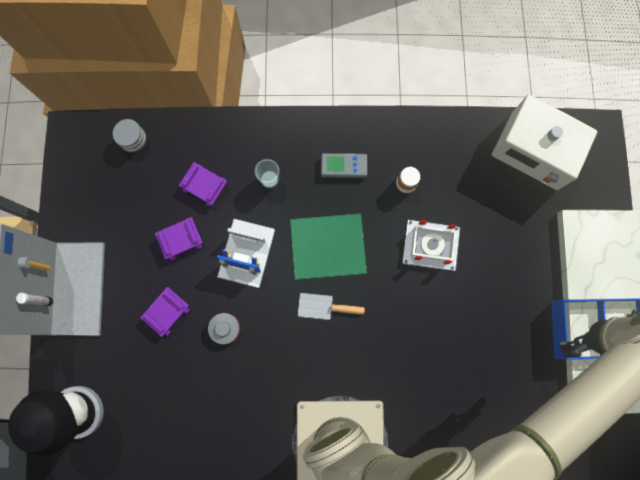

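View pics/scene1.png

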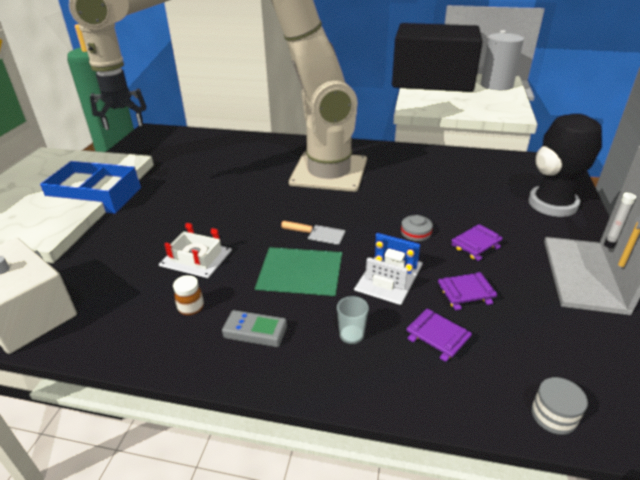

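Top view: the blue lid stands in the rack slot at about (238,260), with the screen plate behind it at (246,235). The mat is at (329,246) and the box at (432,244). The scene view shows the lid's white handle and yellow pads facing the screen, i.e. world +x. Purple decoys are further left.

```bash
cat > m.py <<'E'
from h import *
im=cv2.imread('pics/top1.png'); d=np.load('d_top.npy'); cal=manip.get_calibration('top')
hsv=cv2.cvtColor(im,cv2.COLOR_BGR2HSV); H,S,V=cv2.split(hsv)
W=pix2w(cal,np.stack(np.meshgrid(np.arange(640),np.arange(480)),-1).reshape(-1,2),d.ravel()).reshape(480,640,3)
def fit(P,n):
    r=cv2.minAreaRect(P[:,:2].astype(np.float32)); print(n,len(P),'c',np.round(r[0],4),'size',np.round(r[1],3),'ang',round(r[2],1),'z',P[:,2].mean().round(4), P[:,:2].mean(0).round(4))
m=(abs(H.astype(int)-62)<20)&(S>100); m[:190]=0;m[:,:280]=0;m[300:]=0;m[:,380:]=0
fit(W[m],'mat')
m=(abs(H.astype(int)-110)<12)&(S>120); m[:240]=0;m[290:]=0;m[:,:205]=0;m[:,275:]=0
P=W[m]; fit(P,'blue'); Q=P[P[:,2]>.08]; fit(Q,'blue edge')
c=Q[:,:2].mean(0); u,s,vt=np.linalg.svd(Q[:,:2]-c); print('dir',vt[0],np.degrees(np.arctan2(vt[0,1],vt[0,0])))
t=(Q[:,:2]-c)@vt[0]; print('ends',c+vt[0]*t.min(),c+vt[0]*t.max(), 'mid',c+vt[0]*(t.min()+t.max())/2,'perp',np.percentile((Q[:,:2]-c)@vt[1],[0,50,100]))
m=((H<8)|(H>172))&(S>150)&(V>80); m[:205]=0;m[280:]=0;m[:,:395]=0;m[:,470:]=0
n,l,st,ce=cv2.connectedComponentsWithStats(m.astype(np.uint8))
for i in range(1,n):
    if st[i,4]>3: 
        Q=W[l==i]; print('red',st[i,4],ce[i],pix2w(cal,ce[i],z=.068).round(4),Q[:,2].max().round(3))
# box foot rect: white/grey
A=(W[...,2]>-0.01)&(V>90)&(S<60); A[:205]=0;A[280:]=0;A[:,:395]=0;A[:,470:]=0
P=W[A&(W[...,2]<.015)];fit(P,'foot'); P=W[A&(W[...,2]>.038)&(W[...,2]<.055)];fit(P,'rim')
A=(V>90)&(S<60); A[:215]=0;A[292:]=0;A[:,:212]=0;A[:,276:]=0
fit(W[A&(W[...,2]<.02)],'rack')
E
python3 m.py
```

```text
mat 4346 c [0.4662 0.0225] size [0.321 0.201] ang 4.6 z 0.0108 [0.5377 0.029 ]
blue 273 c [0.4296 0.1842] size [0.354 0.057] ang 54.0 z 0.0878 [0.486  0.2688]
blue edge 169 c [0.4225 0.1741] size [0.33  0.056] ang 53.7 z 0.1098 [0.4863 0.2676]
dir [-0.44977284 -0.89314299] -116.72911040886825
ends [0.51102656 0.3166455 ] [0.36485054 0.02637434] mid [0.43793855 0.17150992] perp [-0.06974745 -0.00065678  0.02623179]
red 19 [422.42105263 221.52631579] [[ 0.5945 -0.2267  0.068 ]] 0.074
red 16 [451.625 225.875] [[ 0.5823 -0.3062  0.068 ]] 0.077
red 13 [418.38461538 257.15384615] [[ 0.4974 -0.2124  0.068 ]] 0.076
red 11 [447.45454545 261.36363636] [[ 0.4855 -0.2907  0.068 ]] 0.074
foot 1433 c [ 0.5421 -0.2631] size [0.156 0.13 ] ang 81.5 z 0.0054 [ 0.5373 -0.2571]
rim 245 c [ 0.5449 -0.2615] size [0.113 0.088] ang 81.4 z 0.0453 [ 0.5421 -0.261 ]
rack 1906 c [0.5241 0.2614] size [0.133 0.176] ang 75.4 z 0.0069 [0.5228 0.2529]
```

```bash
sed -i 's/^W=pix2w.*/&\nW[(d<=0)|(d>1.6)]=[9,9,-9]/; s/def fit(P,n):/def fit(P,n):\n    P=P[P[:,2]>-1]/' m.py
cat >> m.py <<'E'
m=(abs(H.astype(int)-110)<12)&(S>120); m[:240]=0;m[290:]=0;m[:,:205]=0;m[:,275:]=0
v,u=np.nonzero(m&(W[...,2]>.07)&(W[...,2]<.11)); Q=W[v,u]
Q=pix2w(cal,np.c_[u,v],z=.094)
c=Q[:,:2].mean(0); uu,s,vt=np.linalg.svd(Q[:,:2]-c); t=(Q[:,:2]-c)@vt[0]
print('planeproj',len(Q),c,vt[0],'angle',np.degrees(np.arctan2(vt[0,1],vt[0,0])),'len',np.ptp(t),'mid',c+vt[0]*(t.min()+t.max())/2,'perp',np.percentile((Q[:,:2]-c)@vt[1],[0,5,50,95,100]))
o=manip.get_obs(); M=R.from_quat(o['ee_rot']).as_matrix(); print(M.round(3))
E
python3 m.py
```

```text
mat 4324 c [0.5401 0.0284] size [0.172 0.201] ang 4.6 z 0.0031 [0.5389 0.0288]
blue 271 c [0.4959 0.2772] size [0.134 0.034] ang 69.2 z 0.0772 [0.4874 0.2704]
blue edge 167 c [0.4928 0.2669] size [0.111 0.026] ang 73.9 z 0.0929 [0.4885 0.2702]
dir [0.26338018 0.96469212] 74.7292752005275
ends [0.47341784 0.21473388] [0.50268621 0.32193617] mid [0.48805203 0.26833503] perp [-0.00735497 -0.00193038  0.01845585]
red 19 [422.42105263 221.52631579] [[ 0.5945 -0.2267  0.068 ]] 0.074
red 16 [451.625 225.875] [[ 0.5823 -0.3062  0.068 ]] 0.077
red 13 [418.38461538 257.15384615] [[ 0.4974 -0.2124  0.068 ]] 0.076
red 11 [447.45454545 261.36363636] [[ 0.4855 -0.2907  0.068 ]] 0.074
foot 1433 c [ 0.5421 -0.2631] size [0.156 0.13 ] ang 81.5 z 0.0054 [ 0.5373 -0.2571]
rim 245 c [ 0.5449 -0.2615] size [0.113 0.088] ang 81.4 z 0.0453 [ 0.5421 -0.261 ]
rack 1906 c [0.5241 0.2614] size [0.133 0.176] ang 75.4 z 0.0069 [0.5228 0.2529]
planeproj 195 [0.48774571 0.26894364] [0.27312224 0.96197934] angle 74.14985675943142 len 0.112518581136637 mid [0.48718694 0.26697556] perp [-0.00931897 -0.00744145 -0.00180706  0.0147172   0.01901971]
[[ 0.893  0.451  0.   ]
 [ 0.451 -0.893 -0.   ]
 [ 0.     0.    -1.   ]]
```

```bash
python3 -m pendant '[[1.1,-1.3,0.1,0,0,-0.6,1],[2.2,-2.6,0.2,0,0,-1.2,1],[3.3,-3.9,0.3,0,0,-1.8,1],[4.4,-5.2,0.4,0,0,-2.4,1],[5.5,-6.5,0.5,0,0,-3,1],[6.6,-7.7,0.6,0,0,-3.6,1],[7.7,-9,0.7,0,0,-4.2,1],[8.8,-10.3,0.8,0,0,-4.8,1],[9.9,-11.6,0.9,0,0,-5.4,1],[11.1,-12.9,1,0,0,-6,1]]' 40
cat > to.py <<'E'
import sys
from h import *
x,y,z,yaw=map(float,sys.argv[1:5])  # yaw of tool y axis deg; tool down
o=manip.get_obs(); Rc=R.from_quat(o['ee_rot'])
a=np.radians(yaw); ty=np.array([np.cos(a),np.sin(a),0]); tz=np.array([0,0,-1.]); tx=np.cross(ty,tz)
if len(sys.argv)>5:
    lean=np.radians(float(sys.argv[5])); q=R.from_rotvec(tx*lean); ty,tz=q.apply(ty),q.apply(tz)
Rt=R.from_matrix(np.c_[tx,ty,tz])
print('shift',((Rc.inv().apply(np.array([x,y,z])-o['position']))/.05).round(2),'turn',(np.degrees((Rc.inv()*Rt).as_rotvec())/8).round(2))
print('pos',o['position'].round(4),'F',np.round(o['ft_force'],1),'j',np.round(o['joint_pos'],2),'t',o['clock'],'grip',o['grip_width'],o['grasp_force'])
E
python3 to.py .486 .268 .2 -15.4
```

```text
clock: 2.0
position: [0.4303, 0.0501, 0.2136]
ee_rot: [0.794, 0.608, 0.0, 0.001]
ft_force: [1.1, -0.8, -0.3]
grip_width: 1.001
grasp_force: 0.0
shift [ 4.5  -0.06  0.27] turn [0.01 0.   0.04]
pos [0.4303 0.0501 0.2136] F [ 1.1 -0.8 -0.3] j [ 0.52 -0.04 -0.71  1.95 -0.03  1.22 -0.45] t 2.0 grip 1.000958063407352 0.0
```

```bash
python3 -m pendant '[[1,0,0.1,0,0,0,1],[2,0,0.2,0,0,0,1],[3,0,0.3,0,0,0,1],[4,0,0.3,0,0,0,1],[4.5,-0.06,0.3,0,0,0,1],[4.5,-0.06,0.3,0,0,0,1],[4.5,-0.06,0.3,0,0,0,1],[4.5,-0.06,0.3,0,0,0,1],[4.5,-0.06,0.3,0,0,0,1],[4.5,-0.06,0.3,0,0,0,1]]'
python3 - <<'E'
from h import *
cal=manip.get_calibration('wrist'); im,d=manip.camera('wrist'); cv2.imwrite('pics/w1.png',im[:,:,::-1])
print(cal['xyz'],R.from_quat(cal['orientation']).as_matrix().round(2))
hsv=cv2.cvtColor(im[:,:,::-1].copy(),cv2.COLOR_BGR2HSV); H,S,V=cv2.split(hsv)
W=cloud(cal,(abs(H.astype(int)-112)<14)&(S>120),d); 
Q=W[(W[:,2]>.088)&(W[:,2]<.105)]; print(len(W),len(Q))
r=cv2.minAreaRect(Q[:,:2].astype(np.float32)); print(r, np.percentile(Q[:,2],[5,50,95]))
for t in('edge_mid',):
  for e in manip.tip_of(t,'wrist')[:2]: print(e,pix2w(cal,[e['pixel']],z=.094))
E
python3 to.py .486 .268 .097 -15.4
```

```text
clock: 3.25
position: [0.4863, 0.2656, 0.1984]
ee_rot: [0.795, 0.607, 0.0, 0.0]
ft_force: [-0.6, 0.4, -0.4]
grip_width: 1.002
grasp_force: 0.0
[0.5077746  0.34337843 0.3219522 ] [[ 0.96  0.25  0.08]
 [-0.26  0.92  0.3 ]
 [ 0.   -0.31  0.95]]
4530 3033
((0.4930435121059418, 0.2672245502471924), (0.11178557574748993, 0.02656521461904049), 75.75090789794922) [0.09114    0.09378606 0.09714442]
{'pixel': [310.6, 242.7], 'p': 0.96} [[0.48609783 0.26911331 0.094     ]]
shift [ 0.04 -0.02  2.03] turn [0.   0.   0.02]
pos [0.4862 0.2659 0.1983] F [0.6 0.6 0.3] j [ 0.15  0.33 -0.87  1.68  0.27  1.25 -1.05] t 3.35 grip 1.0065727771052964 0.0
```

View pics/w1.png

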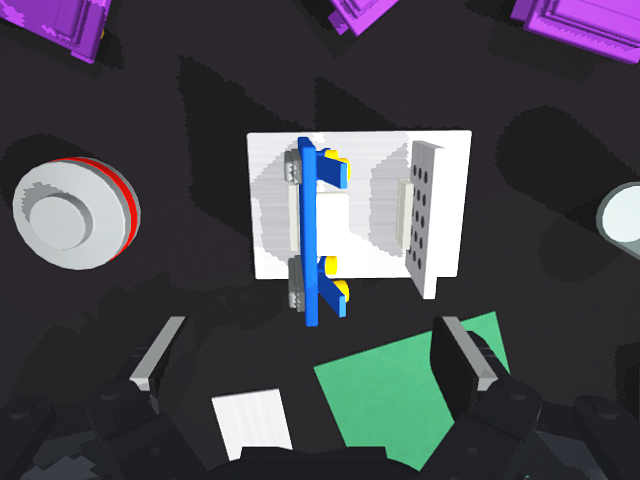

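Wrist view: the lid's upper edge runs (305,138) to (312,325), handle facing right (+x), screen plate at (425,220). The fingers straddle the edge, so I go down and pinch.

```bash
python3 -m pendant '[[0.05,0,0.6,0,0,0,1],[0.05,0,1.2,0,0,0,1],[0.05,0,1.7,0,0,0,1],[0.05,0,2.03,0,0,0,1],[0.05,0,2.03,0,0,0,1],[0.05,0,2.03,0,0,0,-0.4],[0.05,0,2.03,0,0,0,-0.9],[0.05,0,2.03,0,0,0,-1],[0.05,0,2.03,0,0,0,-1],[0.05,0,2.03,0,0,0,-1]]' 50
python3 to.py .486 .268 .097 -15.4
```

```text
clock: 4.6
position: [0.4858, 0.2692, 0.0971]
ee_rot: [0.794, 0.608, -0.001, -0.001]
ft_force: [-7.2, 0.2, 8.3]
grip_width: 0.085
grasp_force: 48.6
shift [-0.02  0.01  0.  ] turn [-0.01  0.    0.03]
pos [0.4858 0.2692 0.0971] F [-7.2  0.2  8.3] j [ 0.09  0.45 -0.82  1.78  0.37  1.07 -1.12] t 4.6 grip 0.08462447742356626 48.577516986988485
```

```bash
python3 -m pendant '[[0,0,-0.4,0,0,0,-1],[0,0,-0.9,0,0,0,-1],[0,0,-1.6,0,0,0,-1],[0,0,-2.2,0,0,0,-1],[0,0,-2.6,0,0,0,-1],[-0.8,0,-2.6,0,0,0,-1],[-1.8,0,-2.6,0,0,0,-1],[-2.8,0,-2.6,0,0,0,-1],[-3.6,0,-2.6,0,0,0,-1],[-4,0,-2.6,0,0,0,-1]]'
python3 to.py .519 .031 .11 -8.7 -45
```

```text
clock: 5.85
position: [0.4338, 0.0731, 0.227]
ee_rot: [0.795, 0.606, -0.0, 0.001]
ft_force: [-0.4, -0.4, -1.2]
grip_width: 0.078
grasp_force: 49.1
shift [-0.36  1.86  2.34] turn [-5.61  0.34 -0.79]
pos [0.4338 0.0731 0.227 ] F [-0.4 -0.4 -1.2] j [ 0.55 -0.03 -0.79  1.92 -0.02  1.25 -0.5 ] t 5.85 grip 0.07843898928447031 49.14703845977783
```

```bash
python3 -m pendant '[[0,0.3,0.2,-0.8,0,-0.1,-1],[-0.1,0.6,0.5,-1.7,0.1,-0.2,-1],[-0.2,0.9,0.9,-2.6,0.15,-0.4,-1],[-0.2,1.2,1.3,-3.5,0.2,-0.5,-1],[-0.3,1.5,1.7,-4.4,0.25,-0.6,-1],[-0.3,1.7,2,-5.1,0.3,-0.7,-1],[-0.36,1.86,2.34,-5.61,0.34,-0.79,-1],[-0.36,1.86,2.34,-5.61,0.34,-0.79,-1],[-0.36,1.86,2.34,-5.61,0.34,-0.79,-1],[-0.36,1.86,2.34,-5.61,0.34,-0.79,-1]]'
python3 to.py .519 .031 .067 -8.7 -45
python3 - <<'E'
from h import *
im,d=manip.camera('scene'); cv2.imwrite('pics/s2.png',cv2.resize(im[150:350,150:450,::-1],None,fx=2,fy=2))
E
```

```text
clock: 7.1
position: [0.5196, 0.0332, 0.1215]
ee_rot: [0.7, 0.605, 0.249, 0.286]
ft_force: [-1.3, 0.6, -2.9]
grip_width: 0.078
grasp_force: 49.6
shift [-0.05 -0.77  0.77] turn [-0.06 -0.05  0.02]
pos [0.5196 0.0332 0.1215] F [-1.3  0.6 -2.9] j [ 1.24 -0.27 -1.47  2.42  0.95  0.07 -1.4 ] t 7.1 grip 0.07796635842505868 49.57884728908539
```

View pics/s2.png

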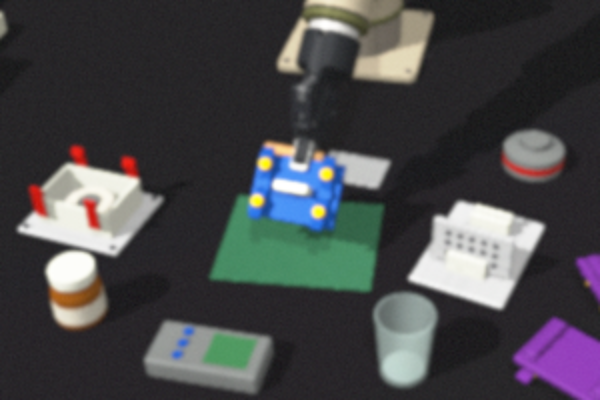

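The picture (2x crop of the scene view) shows the lid held leaning with the handle side up, over the mat at about (300,190), and nothing else disturbed. Joints 3, 4 and 6 are near their limits, so I'll go slightly farther out while lowering.

```bash
python3 to.py .549 .031 .075 -8.7 -45; python3 -m pendant '[[0,0,0.2,0,0,0,-1],[0,0,0.5,0,0,0,-1],[0,0,0.8,0,0,0,-1],[0,-0.1,0.9,0,0,0,-1],[0,-0.2,1,0,0,0,-1],[0,-0.2,1.1,0,0,0,-1],[0,-0.2,1.1,0,0,0,-1],[0,-0.2,1.1,0,0,0,-1],[0,-0.2,1.1,0,0,0,-1],[0,-0.2,1.1,0,0,0,-1]]'
python3 to.py .549 .031 .067 -8.7 -45
```

```text
shift [ 0.02 -0.23  1.08] turn [-0.06 -0.06  0.02]
pos [0.5195 0.034  0.1214] F [ 0.2 -0.2 -1.5] j [ 1.24 -0.27 -1.47  2.42  0.95  0.07 -1.4 ] t 7.15 grip 0.075097857434463 49.576495885849
clock: 8.4
position: [0.5227, 0.0186, 0.1165]
ee_rot: [0.7, 0.608, 0.252, 0.277]
ft_force: [-1.1, -0.2, -2.6]
grip_width: 0.079
grasp_force: 49.6
shift [ 0.3  -0.34  1.06] turn [-0.13 -0.17  0.01]
pos [0.5227 0.0186 0.1165] F [-1.1 -0.2 -2.6] j [ 1.29 -0.19 -1.47  2.42  1.3   0.07 -1.67] t 8.4 grip 0.07873434306480906 49.57913875579834
```

The arm is folded onto its joint limits here. I'll fit a quick kinematic model from the logged poses, to choose a lean direction and location that is comfortably reachable.

```bash
cat > kin.py <<'E'
from h import *
from scipy.optimize import least_squares
import itertools
D=[([1.08,.332,-.065,1.46,.022,1.35,-.088],[.282,-.558,.25],[.9728,.2317,0,.0001]),
([.52,-.04,-.71,1.95,-.03,1.22,-.45],[.4303,.0501,.2136],[.794,.608,0,.001]),
([.15,.33,-.87,1.68,.27,1.25,-1.05],[.4862,.2659,.1983],[.795,.607,0,0]),
([.09,.45,-.82,1.78,.37,1.07,-1.12],[.4858,.2692,.0971],[.794,.608,-.001,-.001]),
([.55,-.03,-.79,1.92,-.02,1.25,-.5],[.4338,.0731,.227],[.795,.606,0,.001]),
([1.24,-.27,-1.47,2.42,.95,.07,-1.4],[.5195,.034,.1214],[.7,.605,.249,.286]),
([1.29,-.19,-1.47,2.42,1.3,.07,-1.67],[.5227,.0186,.1165],[.7,.608,.252,.277])]
def fk(q,p,s):
    # p: h0,a,b,c,  offs elbow e, e2 ; p[6] final yaw
    h0,a,b,c,e,e2,y0=p
    T=R.from_euler('z',s[0]*q[0]); x=np.array([0,0,h0])
    T=T*R.from_euler('y',q[1])*R.from_euler('z',s[1]*q[2]); x=x+T.apply([e,0,a])
    T=T*R.from_euler('y',q[3]); x=x+T.apply([-e,0,0])
    T=T*R.from_euler('z',s[2]*q[4]); x=x+T.apply([0,0,b])
    T=T*R.from_euler('y',q[5]); x=x+T.apply([e2,0,0])
    T=T*R.from_euler('z',s[3]*q[6]+y0); x=x+T.apply([0,0,c])
    return x,T
def res(p,s):
    r=[]
    for q,x,o in D:
        X,T=fk(q,p,s); r+=list((X-x)); r+=list(.3*(R.from_quat(o).inv()*T).as_rotvec())
    return np.array(r)
def fitk():
    best=None
    for s in itertools.product([1,-1],repeat=4):
      for y in (0,1.57,3.14,-1.57):
        f=least_squares(res,[.33,.4,.4,.3,0,0,y],args=(s,))
        if best is None or f.cost<best[0].cost: best=(f,s)
    return best
LO=np.array([-2.6,-.5,-1.47,.16,-1.27,.06,-2.6]);HI=np.array([2.6,2.12,1.34,2.42,4.41,2.06,2.6])
def ik(x,Rt,q0,p,s):
    f=least_squares(lambda q:np.r_[fk(q,p,s)[0]-x,.3*(Rt.inv()*fk(q,p,s)[1]).as_rotvec(),.003*(q-(LO+HI)/2)*0],np.clip(q0,LO+.01,HI-.01),bounds=(LO,HI))
    return f.x,np.sqrt(2*f.cost)
def pose(yaw,lean):
    a=np.radians(yaw); ty=np.array([np.cos(a),np.sin(a),0]); tz=np.array([0,0,-1.]); tx=np.cross(ty,tz)
    return R.from_rotvec(tx*np.radians(lean))*R.from_matrix(np.c_[tx,ty,tz])
E
python3 - <<'E'
from kin import *
b,s=fitk(); print(b.cost,s,b.x.round(4),abs(b.fun).max())
np.save('kp.npy',b.x); np.save('ks.npy',s)
rng=np.random.default_rng(0)
for yaw in (-8.7,-98.7,81.3,171.3,-50,40):
  for lean in(-45,):
   h=np.array([np.cos(np.radians(yaw)),np.sin(np.radians(yaw))])
   for c0 in ((.54,.028),(.58,.028)):
    xy=np.array(c0)+.04*h-.061*h
    sols=[ik(np.r_[xy,.065],pose(yaw,lean),rng.uniform(LO,HI),b.x,s) for _ in range(25)]
    ok=[q for q,e in sols if e<.005]
    if ok:
      m=[min((q-LO).min(),(HI-q).min()) for q in ok]; q=ok[int(np.argmax(m))]
      print(yaw,c0,len(ok),'margin',round(max(m),2),q.round(2))
    else: print(yaw,c0,'none',min(e for _,e in sols))
E
```

```text
0.003466079584142912 (-1, -1, -1, -1) [ 0.2062  0.5203  0.5031  0.3304 -0.0067  0.0317  1.5699] 0.038244162288831755
-8.7 (0.54, 0.028) none 0.025228677430844837
-8.7 (0.58, 0.028) 8 margin 0.0 [ 0.94  0.71 -1.47  2.42  1.93  1.   -1.97]
-98.7 (0.54, 0.028) 13 margin 0.48 [-0.96  0.77  0.74  1.67  0.22  1.23 -2.12]
-98.7 (0.58, 0.028) 16 margin 0.52 [-0.9   0.82  0.73  1.58  0.21  1.26 -2.08]
81.3 (0.54, 0.028) 8 margin 0.45 [ 1.17  0.76 -1.02  1.89 -0.2   0.9   1.82]
81.3 (0.58, 0.028) 12 margin 0.58 [ 0.92  0.66 -0.69  1.81 -0.45  0.98  2.02]
171.3 (0.54, 0.028) 16 margin 0.11 [ 0.58  1.22 -1.24  1.28  0.59  1.95  2.34]
171.3 (0.58, 0.028) 10 margin 0.08 [ 0.49  1.21 -1.12  1.14  0.55  1.98  2.44]
-50 (0.54, 0.028) 11 margin 0.26 [-1.29  0.49  0.86  2.16  0.74  0.63 -2.  ]
-50 (0.58, 0.028) 15 margin 0.34 [-1.26  0.56  0.9   2.08  0.62  0.59 -1.86]
40 (0.54, 0.028) 17 margin 0.12 [ 1.45  0.53 -1.2   2.3  -0.69  0.3   1.73]
40 (0.58, 0.028) 13 margin 0.2 [ 1.33  0.56 -1.13  2.22 -0.62  0.29  1.64]
```

```bash
python3 to.py .52 .02 .24 -8.7 0;python3 to.py .52 .02 .24 30 0
```

```text
shift [ 0.06  1.67 -1.82] turn [ 5.5  -0.16  0.08]
pos [0.5227 0.0186 0.1165] F [-1.1 -0.2 -2.6] j [ 1.29 -0.19 -1.47  2.42  1.3   0.07 -1.67] t 8.4 grip 0.07873434306480906 49.57913875579834
shift [ 0.06  1.67 -1.82] turn [ 5.33  1.71 -4.52]
pos [0.5227 0.0186 0.1165] F [-1.1 -0.2 -2.6] j [ 1.29 -0.19 -1.47  2.42  1.3   0.07 -1.67] t 8.4 grip 0.07873434306480906 49.57913875579834
```

```bash
python3 -m pendant '[[0,0.5,-0.5,0.4,0.1,0,-1],[0,1,-1,1.2,0.1,-0.2,-1],[0,1.3,-1.3,2,0.3,-0.7,-1],[0,1.5,-1.5,2.8,0.6,-1.4,-1],[0,1.6,-1.7,3.5,0.9,-2.3,-1],[0,1.67,-1.82,4.1,1.2,-3.1,-1],[0,1.67,-1.82,4.7,1.5,-3.9,-1],[0,1.67,-1.82,5.33,1.71,-4.5,-1],[0,1.67,-1.82,5.33,1.71,-4.5,-1],[0,1.67,-1.82,5.33,1.71,-4.5,-1]]'
python3 to.py .54 .01 .2 81.3 0; python3 to.py .54 .01 .14 81.3 -45
```

```text
clock: 9.65
position: [0.5194, 0.0167, 0.2402]
ee_rot: [0.505, 0.863, 0.004, 0.004]
ft_force: [-0.3, 0.0, -1.8]
grip_width: 0.077
grasp_force: 49.5
shift [-0.32  0.29  0.81] turn [ 0.06  0.05 -6.49]
pos [0.5194 0.0167 0.2402] F [-0.3  0.  -1.8] j [ 0.16  0.12 -0.3   1.75  0.03  1.27  0.36] t 9.65 grip 0.0767191479009533 49.49232459068298
shift [-0.31  0.27  2.01] turn [-5.17  2.59 -6.12]
pos [0.5194 0.0167 0.2402] F [-0.3  0.  -1.8] j [ 0.16  0.12 -0.3   1.75  0.03  1.27  0.36] t 9.65 grip 0.0767191479009533 49.49232459068298
```

```bash
python3 -m pendant '[[0,0,0.2,-0.6,0.3,-0.8,-1],[0,0.1,0.4,-1.2,0.6,-1.5,-1],[-0.1,0.1,0.6,-1.8,0.9,-2.2,-1],[-0.1,0.1,0.8,-2.4,1.2,-2.9,-1],[-0.2,0.2,1,-3,1.5,-3.6,-1],[-0.2,0.2,1.3,-3.6,1.8,-4.3,-1],[-0.3,0.27,1.6,-4.2,2.1,-5,-1],[-0.3,0.27,1.8,-4.8,2.4,-5.7,-1],[-0.31,0.27,2.0,-5.17,2.59,-6.12,-1],[-0.31,0.27,2.0,-5.17,2.59,-6.12,-1]]'
python3 to.py .542 .007 .07 81.3 -45
```

```text
clock: 10.9
position: [0.5397, 0.0094, 0.1385]
ee_rot: [0.073, 0.921, 0.382, 0.031]
ft_force: [0.9, 0.9, -1.9]
grip_width: 0.077
grasp_force: 49.7
shift [-0.05 -1.    0.94] turn [ 0.01  0.04 -0.02]
pos [0.5397 0.0094 0.1385] F [ 0.9  0.9 -1.9] j [ 0.56  0.39 -0.27  1.86 -0.75  1.16  2.11] t 10.9 grip 0.07689209295081949 49.68993008136749
```

```bash
python3 -m pendant '[[-0.05,-0.2,0.2,0,0,0,-1],[-0.05,-0.4,0.4,0,0,0,-1],[-0.05,-0.6,0.6,0,0,0,-1],[-0.05,-0.8,0.75,0,0,0,-1],[-0.05,-0.95,0.88,0,0,0,-1],[-0.05,-0.99,0.93,0,0,0,-1],[-0.05,-1.01,0.95,0,0,0,-1],[-0.05,-1.03,0.97,0,0,0,-1],[-0.05,-1.03,0.97,0,0,0,-1],[-0.05,-1.03,0.97,0,0,0,-1]]'
python3 to.py .542 .007 .064 81.3 -45
```

```text
clock: 12.15
position: [0.5427, 0.0079, 0.0697]
ee_rot: [0.071, 0.921, 0.382, 0.032]
ft_force: [0.3, -0.3, -2.2]
grip_width: 0.079
grasp_force: 49.6
shift [ 0.01 -0.1   0.07] turn [0.01 0.05 0.01]
pos [0.5427 0.0079 0.0697] F [ 0.3 -0.3 -2.2] j [ 0.56  0.51 -0.27  1.88 -0.76  1.06  2.21] t 12.15 grip 0.07899766492943766 49.64713096618652
```

```bash
python3 -m pendant '[[0,-0.02,0.02,0,0,0,-1],[0,-0.04,0.04,0,0,0,-1],[0,-0.06,0.06,0,0,0,-1],[0,-0.07,0.07,0,0,0,-1],[0,-0.07,0.07,0,0,0,-1],[0,-0.07,0.07,0,0,0,-0.6],[0,-0.07,0.07,0,0,0,-0.4],[0,-0.07,0.07,0,0,0,-0.2],[0,-0.07,0.07,0,0,0,0.2],[0,-0.07,0.07,0,0,0,0.2]]'
python3 -m pendant '[[0,0,-0.3,0,0,0,0.2],[0,0,-0.7,0,0,0,0.2],[0,0,-1.2,0,0,0,0.2],[0,0,-1.7,0,0,0,0.2],[0,0.4,-2.4,0,0,0,0.2],[0,1,-3,0,0,0,0.2],[0,1.4,-3.2,0,0,0,0.5],[0,1.8,-3.2,0,0,0,1],[0,2,-3.2,0.8,0,0,1],[0,2.2,-3.2,1.6,0,0,1]]'
python3 - <<'E'
from h import *
cal=manip.get_calibration('top');im,d=manip.camera('top'); cv2.imwrite('pics/t3.png',im[:,:,::-1]); np.save('d3.npy',d)
cv2.imwrite('pics/t3c.png',cv2.resize(im[170:330,200:480,::-1],None,fx=2.5,fy=2.5))
E
python3 to.py .54 .028 .2 81.3
```

```text
clock: 13.4
position: [0.5426, 0.008, 0.0645]
ee_rot: [0.071, 0.921, 0.382, 0.032]
ft_force: [0.7, 0.1, -1.2]
grip_width: 0.602
grasp_force: 0.2
clock: 14.65
position: [0.5358, -0.026, 0.2549]
ee_rot: [0.074, 0.958, 0.275, 0.023]
ft_force: [-0.1, 0.6, -0.1]
grip_width: 0.996
grasp_force: 0.0
shift [0.1  0.25 1.51] turn [3.98 0.06 0.03]
pos [ 0.5371 -0.0225  0.2579] F [1.6 4.5 3.1] j [ 0.5   0.2  -0.25  1.72 -0.52  1.32  1.83] t 14.7 grip 0.9981188029675275 0.0
```

View pics/t3c.png

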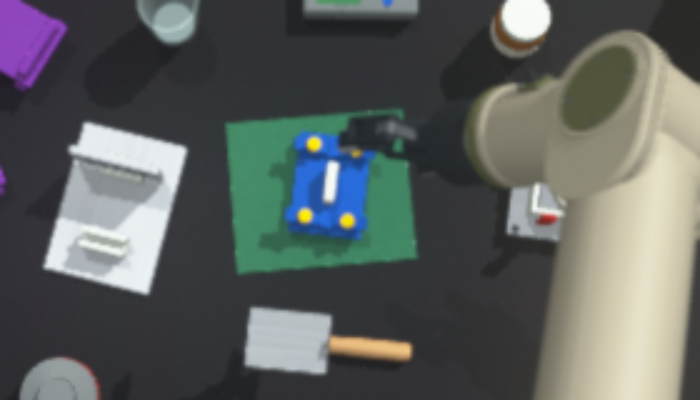

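The lid lies flat on the mat, handle up at crop pixel (331,181), pads visible at the corners, nothing else moved. Next I go above it and look with the wrist camera.

```bash
python3 -m pendant '[[0,0.1,0.2,0.8,0,0,1],[0,0.1,0.4,1.6,0,0,1],[0,0.1,0.6,2.4,0,0,1],[0,0.2,0.8,3.2,0,0,1],[0.1,0.25,1,3.98,0,0,1],[0.1,0.25,1.2,3.98,0,0,1],[0.1,0.25,1.4,3.98,0.06,0,1],[0.1,0.25,1.5,3.98,0.06,0,1],[0.1,0.25,1.5,3.98,0.06,0,1],[0.1,0.25,1.5,3.98,0.06,0,1]]'
cat > look.py <<'E'
from h import *
import sys
zd=float(sys.argv[1]); zb=float(sys.argv[2])  # pad top height; 
o=manip.get_obs();cal=manip.get_calibration('wrist'); im,d=manip.camera('wrist'); cv2.imwrite(sys.argv[3],im[:,:,::-1])
bgr=im[:,:,::-1].copy(); hsv=cv2.cvtColor(bgr,cv2.COLOR_BGR2HSV); H,S,V=[a.astype(int) for a in cv2.split(hsv)]
m=(abs(H-27)<7)&(S>140)&(V>120)
n,l,st,ce=cv2.connectedComponentsWithStats(m.astype(np.uint8))
for i in range(1,n):
    if st[i,4]>60: 
        W=cloud(cal,l==i,d); print('pad',st[i,4],ce[i].round(0),pix2w(cal,ce[i],z=zd).round(4),'zmed',np.median(W[:,2]).round(4) if len(W) else None)
m=((H<8)|(H>172))&(S>150)&(V>80)
n,l,st,ce=cv2.connectedComponentsWithStats(m.astype(np.uint8))
for i in range(1,n):
    if st[i,4]>40:
        W=cloud(cal,l==i,d); T=W[W[:,2]>np.percentile(W[:,2],90)-.004] if len(W) else W; print('red',st[i,4],ce[i].round(0),'top',T.mean(0).round(4) if len(T) else None)
for e in manip.tip_of('handle_top','wrist')[:2]: print('handle',e,pix2w(cal,[e['pixel']],z=zb).round(4))
m=(abs(H-112)<14)&(S>120); W=cloud(cal,m,d); W=W[(W[:,2]>zb-.032)&(W[:,2]<zb-.016)]
if len(W)>50: r=cv2.minAreaRect(W[:,:2].astype(np.float32)); print('deck',np.round(r[0],4),np.round(r[1],4),round(r[2],1),np.median(W[:,2]))
E
python3 look.py .039 .044 pics/w4.png; python3 to.py .54 .028 .043 81.3
```

```text
clock: 15.95
position: [0.5395, 0.0231, 0.1989]
ee_rot: [0.077, 0.997, 0.004, -0.001]
ft_force: [-0.6, 0.7, -0.1]
grip_width: 0.998
grasp_force: 0.0
pad 359 [338. 171.] [[0.5059 0.0471 0.039 ]] zmed 0.0391
pad 358 [271. 173.] [[0.5    0.0009 0.039 ]] zmed 0.0391
pad 315 [339. 276.] [[0.5843 0.0371 0.039 ]] zmed 0.0388
pad 314 [277. 278.] [[ 0.5785 -0.0093  0.039 ]] zmed 0.0389
red 349 [ 10. 339.] top [ 0.596  -0.2216  0.0542]
deck [0.5432 0.0189] [0.0799 0.1122] 82.7 0.019846200229307526
shift [-0.    0.07  3.12] turn [ 0.05 -0.02 -0.02]
pos [0.5395 0.0234 0.199 ] F [-0.1 -0.6 -0.3] j [ 0.18  0.2  -0.34  1.74  0.06  1.21  1.24] t 16.05 grip 0.9973963200680543 0.0
```

View pics/w4.png

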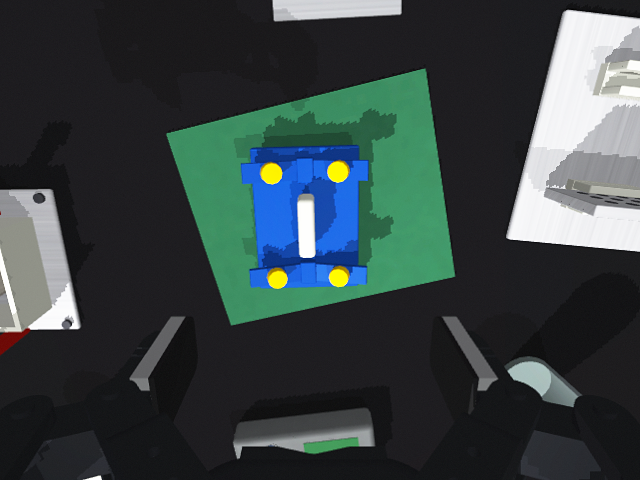

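Wrist view: the lid is flat on the mat with pads at (271,173), (338,171), (277,278), (339,276) and the handle at (307,226). I go down and grasp the handle.

```bash
python3 to.py .5422 .019 .043 82.7;  python3 -m pendant '[[0,-0.1,0.6,0,0,-0.1,1],[-0.04,-0.1,1.2,0,0,-0.2,1],[-0.04,-0.1,1.8,0,0,-0.2,1],[-0.04,-0.1,2.4,0,0,-0.2,1],[-0.04,-0.1,2.9,0,0,-0.2,1],[-0.04,-0.1,3.11,0,0,-0.2,1],[-0.04,-0.1,3.11,0,0,-0.2,0],[-0.04,-0.1,3.11,0,0,-0.2,-0.9],[-0.04,-0.1,3.11,0,0,-0.2,-1],[-0.04,-0.1,3.11,0,0,-0.2,-1]]' 60;python3 to.py .5422 .019 .043 82.7
```

```text
shift [-0.07 -0.1   3.12] turn [ 0.05 -0.02 -0.19]
pos [0.5395 0.0234 0.199 ] F [-0.1 -0.6 -0.3] j [ 0.18  0.2  -0.34  1.74  0.06  1.21  1.24] t 16.05 grip 0.9973963200680543 0.0
clock: 17.3
position: [0.5406, 0.0196, 0.0437]
ee_rot: [0.063, 0.998, 0.004, -0.001]
ft_force: [-2.0, -9.1, 4.5]
grip_width: 0.144
grasp_force: 3.0
shift [-0.03 -0.01  0.01] turn [ 0.05 -0.01  0.01]
pos [0.5406 0.0196 0.0437] F [-2.  -9.1  4.5] j [ 0.16  0.38 -0.32  1.88  0.14  0.9   1.22] t 17.3 grip 0.14368116558487035 2.980406954884529
```

```bash
python3 -m pendant '[[0,0,0,0,0,0,-1],[0,0,0,0,0,0,-1],[0,0,-0.3,0,0,0,-1],[0,0,-1,0,0,0,-1],[0,0,-1.8,0,0,0,-1],[0,0,-2.6,0,0,1,-1],[0,0,-3.4,0,0,2.2,-1],[0,0,-4,0,0,3.4,-1],[0,0,-4.1,0,0,4.6,-1],[0,0,-4.1,0,0,5.7,-1]]' 60; python3 to.py .525 -.358 .25 -8.7
```

```text
clock: 18.55
position: [0.5407, 0.0182, 0.2496]
ee_rot: [0.447, 0.895, 0.003, -0.002]
ft_force: [-1.0, 0.6, -3.0]
grip_width: 0.129
grasp_force: 58.8
shift [-5.83 -4.77 -0.07] turn [ 0.01 -0.06  5.7 ]
pos [0.5407 0.0182 0.2496] F [-1.   0.6 -3. ] j [ 0.12  0.16 -0.26  1.67  0.04  1.31  0.5 ] t 18.55 grip 0.12851892803078735 58.78303527832031
```

```bash
python3 -m pendant '[[-0.8,-0.6,0,0,0,0.8,-1],[-1.6,-1.3,0,0,0,1.6,-1],[-2.5,-2,0,0,0,2.4,-1],[-3.3,-2.7,0,0,0,3.2,-1],[-4.1,-3.4,0,0,0,4,-1],[-4.9,-4,0,0,0,4.8,-1],[-5.5,-4.5,0,0,0,5.4,-1],[-5.83,-4.77,0,0,0,5.7,-1],[-5.83,-4.77,0,0,0,5.7,-1],[-5.83,-4.77,0,0,0,5.7,-1]]'; python3 look.py .27 .25 pics/w5.png; python3 to.py .54 -.259 .25 -8.7
```

```text
clock: 19.8
position: [0.5277, -0.3564, 0.2455]
ee_rot: [0.756, 0.655, 0.002, -0.004]
ft_force: [-0.1, 0.0, -2.0]
grip_width: 0.125
grasp_force: 58.9
pad 1617 [243. 237.] [[ 0.5174 -0.3061  0.27  ]] zmed 0.2408
pad 1605 [383. 237.] [[ 0.5527 -0.3112  0.27  ]] zmed 0.2406
red 438 [243.  22.] top [ 0.4993 -0.2144  0.0696]
red 389 [383.  22.] top [ 0.5944 -0.2284  0.0695]
red 304 [248. 141.] top [ 0.4878 -0.2933  0.0696]
red 266 [377. 141.] top [ 0.5829 -0.3073  0.0697]
red 469 [544. 417.] top [ 0.72   -0.5889  0.059 ]
handle {'pixel': [315.2, 354.3], 'p': 0.84} [[ 0.5288 -0.3563  0.25  ]]
deck [ 0.5281 -0.3582] [0.1125 0.0831] 81.8 0.2216216032125221
shift [ 1.97 -0.04 -0.07] turn [-0.02 -0.06  0.06]
pos [ 0.5277 -0.3565  0.2456] F [-0.4  0.1 -1.9] j [ 0.48  0.36  0.07  1.43 -0.03  1.35  0.4 ] t 19.9 grip 0.12367385695054574 58.855324387550354
```

View pics/w5.png

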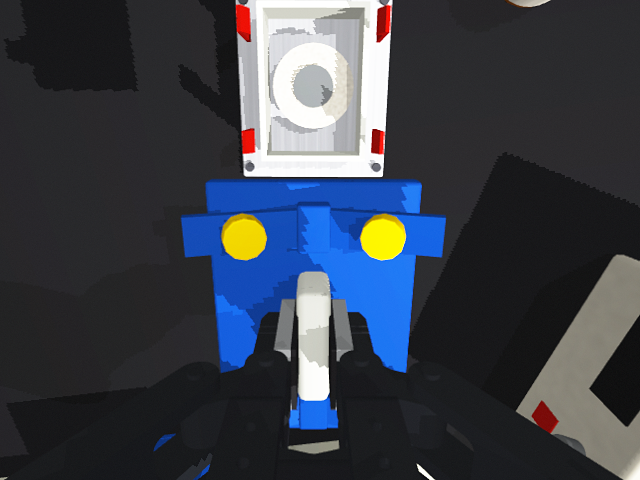

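Wrist view: the lid is held by its handle with pads at (243,237) and (383,237). The box is ahead with catches at (243,22), (383,22), (248,141) and (377,141). Next is the lid's offset in hand.

```bash
python3 - <<'E'
from h import *
cal=manip.get_calibration('wrist'); o=manip.get_obs()
P=pix2w(cal,[[243,237],[383,237]],z=.2407); print(P.round(4))
v=P[1]-P[0]; yaw=np.degrees(np.arctan2(v[1],v[0])); u=v[:2]/np.linalg.norm(v[:2]); n=np.array([-u[1],u[0]])
c=P.mean(0)[:2]-.040*n; print('lid yaw',yaw,'sep',np.linalg.norm(v),'c',c,'tcp',o['position'],'off',c-o['position'][:2])
E
python3 to.py .5405 -.2605 .12 -8.4
```

```text
[[ 0.5106 -0.3147  0.2407]
 [ 0.5566 -0.3213  0.2407]]
lid yaw -8.163422193719724 sep 0.04644022541987349 c [ 0.52790582 -0.35755063] tcp [ 0.52770724 -0.35646821  0.24559267] off [ 0.00019858 -0.00108242]
shift [ 1.92 -0.01  2.53] turn [-0.02 -0.06  0.02]
pos [ 0.5277 -0.3565  0.2456] F [-0.4  0.1 -1.9] j [ 0.48  0.36  0.07  1.43 -0.03  1.35  0.4 ] t 19.9 grip 0.12367385695054574 58.855324387550354
```

```bash
python3 -m pendant '[[0.7,0,0,0,-0.06,0,-1],[1.4,0,0,0,-0.06,0,-1],[1.8,0,0.2,0,-0.06,0,-1],[1.94,0,0.7,0,-0.06,0,-1],[1.94,0,1.4,0,-0.06,0,-1],[1.94,0,2,0,-0.06,0,-1],[1.94,0,2.5,0,-0.06,0,-1],[1.94,0,2.8,0,-0.06,0,-1],[1.94,0,2.8,0,-0.06,0,-1],[1.94,0,2.8,0,-0.06,0,-1]]';python3 to.py .5409 -.2598 .077 -8.35
```

```text
clock: 21.15
position: [0.5415, -0.2615, 0.1071]
ee_rot: [0.757, 0.653, -0.001, -0.0]
ft_force: [0.2, 0.4, -2.1]
grip_width: 0.123
grasp_force: 58.8
shift [ 0.03 -0.02  0.6 ] turn [-0.01  0.01 -0.01]
pos [ 0.5415 -0.2615  0.1071] F [ 0.2  0.4 -2.1] j [ 0.36  0.4   0.01  1.69 -0.    1.06  0.23] t 21.15 grip 0.12327795373274342 58.849820494651794
```

```bash
python3 -m pendant '[[0.03,-0.015,0,0,0,0,-1],[0.03,-0.015,0.1,0,0,0,-1],[0.03,-0.015,0.2,0,0,0,-1],[0.03,-0.015,0.3,0,0,0,-1],[0.03,-0.015,0.4,0,0,0,-1],[0.03,-0.015,0.48,0,0,0,-1],[0.03,-0.015,0.54,0,0,0,-1],[0.03,-0.015,0.58,0,0,0,-1],[0.03,-0.015,0.58,0,0,0,-1],[0.03,-0.015,0.58,0,0,0,-1]]';python3 to.py .5409 -.2598 .077 -8.35
```

```text
clock: 22.4
position: [0.5404, -0.2597, 0.0772]
ee_rot: [0.757, 0.653, -0.001, -0.001]
ft_force: [-0.3, -0.4, -0.7]
grip_width: 0.12
grasp_force: 59.0
shift [0.   0.01 0.  ] turn [-0.02  0.01 -0.01]
pos [ 0.5404 -0.2597  0.0772] F [-0.3 -0.4 -0.7] j [ 0.36  0.43  0.01  1.71 -0.    1.    0.23] t 22.4 grip 0.120273213173471 58.960615396499634
```

```bash
python3 -m pendant '[[0,0,0,0,0,0,-0.6],[0,0,0,0,0,0,-0.3],[0,0,0,0,0,0,0],[0,0,0,0,0,0,0],[0,0,-0.4,0,0,0,0],[0,0,-0.9,0,0,0,0],[0,0,-1.5,0,0,0,-0.5],[0,0,-2.1,0,0,0,-1],[0,0,-2.5,0,0,0,-1],[0,0,-2.5,0,0,0,-1]]'; python3 look.py .072 .077 pics/w6.png;  python3 to.py .5409 -.2598 .12 -98.35
```

```text
clock: 23.65
position: [0.5414, -0.2599, 0.2036]
ee_rot: [0.757, 0.653, -0.001, 0.001]
ft_force: [0.9, -1.2, -0.1]
grip_width: 0.001
grasp_force: 0.0
pad 436 [274. 175.] [[ 0.523  -0.2182  0.072 ]] zmed 0.0721
pad 439 [348. 175.] [[ 0.5692 -0.225   0.072 ]] zmed 0.0719
pad 380 [277. 290.] [[ 0.5115 -0.2965  0.072 ]] zmed 0.0721
pad 389 [345. 290.] [[ 0.5577 -0.3032  0.072 ]] zmed 0.0719
red 316 [237. 170.] top [ 0.4993 -0.214   0.0698]
red 346 [387. 170.] top [ 0.5948 -0.228   0.0696]
red 361 [244. 280.] top [ 0.4878 -0.2927  0.0697]
red 381 [380. 280.] top [ 0.5831 -0.3068  0.0696]
handle {'pixel': [312.9, 241.7], 'p': 0.8} [[ 0.5411 -0.2637  0.077 ]]
deck [ 0.5401 -0.2616] [0.1116 0.0795] 81.9 0.05293148926442948
shift [-0.    0.02  1.62] turn [-0.02  0.03 11.24]
pos [ 0.5404 -0.2594  0.2012] F [-0.5 -0.7 -1.5] j [ 0.36  0.31  0.02  1.6  -0.    1.24  0.23] t 23.75 grip 0.0013912635155094194 0.0
```

View pics/w6.png

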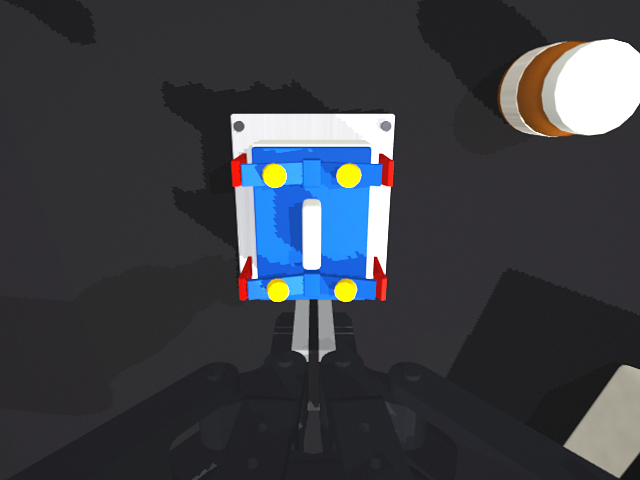

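Wrist view: the lid sits home between the four red catches, with raised pads at (274,175), (348,175), (277,290) and (345,290). Lid centre is within 1 mm of the box. Now I turn the shut gripper 90° above the first pad.

```bash
python3 to.py .5704 -.2251 .103 -98.4; python3 -m pendant '[[0.2,0.1,0,0,0,1.25,-1],[0.4,0.2,0,0,0,2.5,-1],[0.6,0.3,0,0,0,3.75,-1],[0.77,0.49,0,0,0,5,-1],[0.77,0.49,0,0,0,6.25,-1],[0.77,0.49,0.3,0,0,7.5,-1],[0.77,0.49,0.7,0,0,8.75,-1],[0.77,0.49,1.1,0,0,10,-1],[0.77,0.49,1.4,0,0,11.25,-1],[0.77,0.49,1.6,0,0,11.25,-1]]'; python3 to.py .5704 -.2251 .092 -98.4
```

```text
shift [0.77 0.5  1.96] turn [-0.02  0.03 11.25]
pos [ 0.5404 -0.2594  0.2012] F [-0.5 -0.7 -1.5] j [ 0.36  0.31  0.02  1.6  -0.    1.24  0.23] t 23.75 grip 0.0013912635155094194 0.0
clock: 25.0
position: [0.5694, -0.2248, 0.1199]
ee_rot: [0.997, -0.073, -0.003, 0.0]
ft_force: [0.4, 0.2, 0.6]
grip_width: 0.001
grasp_force: 0.0
shift [0.02 0.   0.56] turn [0.01 0.04 0.01]
pos [ 0.5694 -0.2248  0.1199] F [0.4 0.2 0.6] j [ 0.13  0.41  0.21  1.65 -0.09  1.09 -1.35] t 25.0 grip 0.0005579507759349068 0.0
```

```bash
python3 -m pendant '[[0.02,0,0.2,0,0.04,0,-1],[0.02,0,0.4,0,0.04,0,-1],[0.02,0,0.5,0,0.04,0,-1],[0.02,0,0.54,0,0.04,0,-1],[0.02,0,0.57,0,0.04,0,-1],[0.02,0,0.59,0,0.04,0,-1],[0.02,0,0.61,0,0.04,0,-1],[0.02,0,0.63,0,0.04,0,-1],[0.02,0,0.64,0,0.04,0,-1],[0.02,0,0.64,0,0.04,0,-1]]'; python3 to.py .5704 -.2251 .085 -98.4
```

```text
clock: 26.25
position: [0.5722, -0.2255, 0.091]
ee_rot: [0.997, -0.073, 0.002, 0.001]
ft_force: [1.2, -1.4, 5.8]
grip_width: -0.002
grasp_force: 3.1
shift [-0.04 -0.    0.12] turn [ 0.01 -0.04  0.  ]
pos [ 0.5722 -0.2255  0.091 ] F [ 1.2 -1.4  5.8] j [ 0.14  0.44  0.2   1.68 -0.1   1.03 -1.34] t 26.25 grip -0.002143089291384529 3.1110597029328346
```

```bash
python3 -m pendant '[[-0.02,0,0.03,0,0,0,-1],[-0.02,0,0.06,0,0,0,-1],[-0.02,0,0.09,0,0,0,-1],[-0.02,0,0.12,0,0,0,-1],[-0.02,0,0.14,0,0,0,-1],[-0.02,0,0.16,0,0,0,-1],[-0.02,0,0.18,0,0,0,-1],[-0.02,0,0.2,0,0,0,-1],[-0.02,0,0.22,0,0,0,-1],[-0.02,0,0.22,0,0,0,-1]]'; python3 to.py .5704 -.2251 .085 -98.4
```

```text
clock: 27.5
position: [0.5727, -0.2255, 0.0838]
ee_rot: [0.997, -0.073, 0.004, 0.001]
ft_force: [-7.6, 4.5, 34.8]
grip_width: -0.0
grasp_force: 17.4
shift [-0.05 -0.   -0.02] turn [ 0.01 -0.06  0.  ]
pos [ 0.5727 -0.2255  0.0838] F [-7.6  4.5 34.8] j [ 0.14  0.45  0.2   1.68 -0.1   1.01 -1.34] t 27.5 grip -0.0003327127859574386 17.435479816049337
```

```bash
python3 to.py .5588 -.3033 .105 -98.4; python3 -m pendant '[[-0.03,0,-0.15,0,0,0,-1],[-0.03,0,-0.4,0,0,0,-1],[-0.03,0,-0.7,0,0,0,-1],[-0.03,0.4,-0.8,0,-0.04,0,-1],[-0.03,0.9,-0.8,0,-0.04,0,-1],[-0.03,1.3,-0.8,0,-0.04,0,-1],[-0.04,1.58,-0.8,0,-0.04,0,-1],[-0.04,1.58,-0.7,0,-0.04,0,-1],[-0.04,1.58,-0.5,0,-0.04,0,-1],[-0.04,1.58,-0.45,0,-0.04,0,-1]]'; python3 look.py .072 .077 pics/w7.png; python3 to.py .5588 -.3033 .091 -98.4
```

```text
shift [-0.05  1.58 -0.42] turn [ 0.01 -0.06  0.  ]
pos [ 0.5727 -0.2255  0.0838] F [-7.6  4.5 34.8] j [ 0.14  0.45  0.2   1.68 -0.1   1.01 -1.34] t 27.5 grip -0.0003327127859574386 17.435479816049337
clock: 28.75
position: [0.5565, -0.3016, 0.1002]
ee_rot: [0.997, -0.072, -0.002, -0.0]
ft_force: [0.3, 0.5, -0.1]
grip_width: 0.001
grasp_force: 0.0
pad 1111 [135. 292.] [[ 0.5746 -0.2304  0.072 ]] zmed 0.0667
pad 531 [322. 294.] [[ 0.5629 -0.3061  0.072 ]] zmed 0.0715
pad 611 [144. 390.] [[ 0.5272 -0.2205  0.072 ]] zmed 0.071
red 1710 [135. 231.] top [ 0.5957 -0.2291  0.0695]
red 1389 [318. 231.] top [ 0.5842 -0.3076  0.0697]
red 158 [313. 438.] top [ 0.4914 -0.2919  0.0732]
handle {'pixel': [224.7, 362.5], 'p': 0.73} [[ 0.5397 -0.2613  0.077 ]]
deck [ 0.5471 -0.2627] [0.1121 0.0777] 82.5 0.052872502635608554
shift [0.05 0.02 0.2 ] turn [0.01 0.03 0.01]
pos [ 0.5566 -0.3021  0.1008] F [-1.  -1.1  0.3] j [ 0.25  0.47  0.23  1.61 -0.12  1.07 -1.21] t 28.85 grip -0.0018037055618305036 0.0
```

Pad A reads 5 mm lower than the others, so it has clicked. Next is pad B, a little more gently.

```bash
python3 -m pendant '[[0.03,0.01,0.1,0,0.03,0,-1],[0.03,0.01,0.18,0,0.03,0,-1],[0.03,0.01,0.22,0,0.03,0,-1],[0.02,0.01,0.26,0,0.03,0,-1],[0.02,0.01,0.3,0,0.03,0,-1],[0.01,0.01,0.33,0,0.03,0,-1],[0.01,0.01,0.36,0,0.03,0,-1],[0.01,0.01,0.39,0,0.03,0,-1],[0.01,0.01,0.42,0,0.03,0,-1],[0.01,0.01,0.42,0,0.03,0,-1]]'; python3 to.py .5588 -.3033 .091 -98.4
```

```text
clock: 30.1
position: [0.5596, -0.3042, 0.0843]
ee_rot: [0.997, -0.073, 0.004, 0.001]
ft_force: [-1.0, 2.8, 22.9]
grip_width: 0.007
grasp_force: 11.4
shift [-0.02 -0.01 -0.13] turn [ 0.01 -0.05  0.  ]
pos [ 0.5596 -0.3042  0.0843] F [-1.   2.8 22.9] j [ 0.25  0.49  0.23  1.62 -0.12  1.03 -1.2 ] t 30.1 grip 0.007431958982316303 11.41776904463768
```

```bash
python3 to.py .5104 -.2961 .102 -98.4; python3 -m pendant '[[0,0,-0.15,0,0,0,-1],[0,0,-0.4,0,0,0,-1],[0,0,-0.7,0,0,0,-1],[-0.4,0,-0.8,0,-0.04,0,-1],[-0.8,0,-0.8,0,-0.04,0,-1],[-1,0,-0.8,0,-0.04,0,-1],[-1,0,-0.8,0,-0.04,0,-1],[-1,0,-0.7,0,-0.04,0,-1],[-1,0,-0.5,0,-0.04,0,-1],[-1,0,-0.42,0,-0.04,0,-1]]'; python3 look.py .072 .077 pics/w8.png; python3 to.py .5104 -.2961 .0795 -98.4
```

```text
shift [-0.99 -0.02 -0.36] turn [ 0.01 -0.05  0.  ]
pos [ 0.5596 -0.3042  0.0843] F [-1.   2.8 22.9] j [ 0.25  0.49  0.23  1.62 -0.12  1.03 -1.2 ] t 30.1 grip 0.007431958982316303 11.41776904463768
clock: 31.35
position: [0.5073, -0.2959, 0.1001]
ee_rot: [0.997, -0.073, -0.003, 0.0]
ft_force: [0.1, -0.1, -0.6]
grip_width: -0.005
grasp_force: 0.0
pad 1360 [114. 179.] [[ 0.5719 -0.2302  0.072 ]] zmed 0.0668
pad 1164 [317. 178.] [[ 0.5611 -0.3051  0.072 ]] zmed 0.067
pad 1192 [127. 298.] [[ 0.5234 -0.2206  0.072 ]] zmed 0.0718
pad 563 [318. 291.] [[ 0.5151 -0.2989  0.072 ]] zmed 0.0712
red 1397 [108. 117.] top [ 0.5949 -0.229   0.0695]
red 896 [315. 118.] top [ 0.5833 -0.3075  0.0698]
red 881 [146. 337.] top [ 0.4987 -0.2147  0.0694]
handle {'pixel': [211.3, 256.1], 'p': 0.86} [[ 0.5382 -0.2608  0.077 ]]
deck [ 0.5423 -0.2621] [0.1124 0.0861] 81.7 0.052997586861416396
shift [ 0.07 -0.01  0.42] turn [0.01 0.04 0.  ]
pos [ 0.5072 -0.296   0.1004] F [-0.1  0.1  0.9] j [ 0.25  0.38  0.24  1.74 -0.1   1.04 -1.19] t 31.45 grip -0.0026138968299705572 0.0
```

```bash
python3 -m pendant '[[0.06,-0.01,0.1,0,0.03,0,-1],[0.06,-0.01,0.18,0,0.03,0,-1],[0.06,-0.01,0.22,0,0.03,0,-1],[0.05,-0.01,0.26,0,0.03,0,-1],[0.05,-0.01,0.3,0,0.03,0,-1],[0.04,-0.01,0.33,0,0.03,0,-1],[0.04,-0.01,0.36,0,0.03,0,-1],[0.04,-0.01,0.39,0,0.03,0,-1],[0.04,-0.01,0.42,0,0.03,0,-1],[0.04,-0.01,0.42,0,0.03,0,-1]]'; python3 to.py .5104 -.2961 .091 -98.4
```

```text
clock: 32.7
position: [0.5093, -0.2966, 0.0839]
ee_rot: [0.997, -0.074, 0.0, 0.0]
ft_force: [-17.4, 8.1, 37.5]
grip_width: -0.0
grasp_force: 19.1
shift [ 0.02 -0.01 -0.14] turn [ 0.01 -0.   -0.  ]
pos [ 0.5093 -0.2966  0.0839] F [-17.4   8.1  37.5] j [ 0.26  0.4   0.24  1.75 -0.11  1.   -1.19] t 32.7 grip -0.00024246998172661419 19.064372777938843
```

```bash
python3 to.py .5220 -.2179 .102 -98.4; python3 -m pendant '[[0,0,-0.15,0,0,0,-1],[0,0,-0.4,0,0,0,-1],[0,0,-0.7,0,0,0,-1],[0,-0.4,-0.8,0,0,0,-1],[0,-0.9,-0.8,0,0,0,-1],[0,-1.3,-0.8,0,0,0,-1],[0.02,-1.59,-0.8,0,0,0,-1],[0.02,-1.59,-0.7,0,0,0,-1],[0.02,-1.59,-0.5,0,0,0,-1],[0.02,-1.59,-0.42,0,0,0,-1]]'; python3 look.py .072 .077 pics/w9.png; python3 to.py .5220 -.2179 .0800 -98.4
```

```text
shift [ 0.02 -1.59 -0.36] turn [ 0.01 -0.   -0.  ]
pos [ 0.5093 -0.2966  0.0839] F [-17.4   8.1  37.5] j [ 0.26  0.4   0.24  1.75 -0.11  1.   -1.19] t 32.7 grip -0.00024246998172661419 19.064372777938843
clock: 33.95
position: [0.5212, -0.2183, 0.1002]
ee_rot: [0.997, -0.074, -0.001, 0.001]
ft_force: [-0.4, -0.6, 1.3]
grip_width: -0.002
grasp_force: 0.0
pad 1348 [515. 181.] [[ 0.563  -0.3009  0.072 ]] zmed 0.0668
pad 1148 [313. 185.] [[ 0.5729 -0.2258  0.072 ]] zmed 0.067
pad 1086 [498. 299.] [[ 0.5144 -0.2944  0.072 ]] zmed 0.0668
pad 361 [315. 293.] [[ 0.5284 -0.2201  0.072 ]] zmed 0.0707
red 920 [311. 125.] top [ 0.5951 -0.2283  0.0698]
red 1361 [516. 123.] top [ 0.5835 -0.3068  0.0697]
red 1480 [483. 339.] top [ 0.4883 -0.2926  0.069 ]
handle {'pixel': [415.6, 255.6], 'p': 0.79} [[ 0.5409 -0.2608  0.077 ]]
deck [ 0.5402 -0.2619] [0.1127 0.0872] 81.6 0.05301717804414896
shift [ 0.01 -0.01  0.41] turn [ 0.01  0.01 -0.01]
pos [ 0.5214 -0.2181  0.1004] F [ 0.4  0.2 -0.5] j [ 0.14  0.33  0.2   1.8  -0.08  1.02 -1.34] t 34.05 grip -0.001291489973000129 0.0
```

Three have clicked. Last pad, slightly gentler.

```bash
python3 -m pendant '[[0,0,0.1,0,0,0,-1],[0,0,0.18,0,0,0,-1],[-0.01,0,0.22,0,0,0,-1],[-0.02,0,0.25,0,0,0,-1],[-0.03,0,0.28,0,0,0,-1],[-0.03,0,0.31,0,0,0,-1],[-0.03,0,0.33,0,0,0,-1],[-0.03,0,0.35,0,0,0,-1],[-0.03,0,0.37,0,0,0,-1],[-0.03,0,0.37,0,0,0,-1]]'; python3 to.py .5220 -.2179 .091 -98.4
```

```text
clock: 35.3
position: [0.52, -0.2176, 0.0844]
ee_rot: [0.997, -0.073, -0.001, 0.0]
ft_force: [-11.0, 3.8, 21.5]
grip_width: -0.002
grasp_force: 11.2
shift [ 0.04 -0.   -0.13] turn [ 0.01  0.01 -0.  ]
pos [ 0.52   -0.2176  0.0844] F [-11.    3.8  21.5] j [ 0.14  0.35  0.2   1.82 -0.08  0.98 -1.34] t 35.3 grip -0.0019704763912349464 11.218542605638504
```

```bash
python3 -m pendant '[[0,0,-0.15,0,0,0,-1],[0,0,-0.5,0,0,0,-1],[0,0,-1,0,0,0,-1],[0,0.3,-1.7,0,0,0,-1],[0,0.6,-2.2,0,0,0,-1],[0,0.9,-2.5,0,0,0,-1],[0,0.9,-2.5,0,0,0,-1],[0,0.9,-2.5,0,0,0,-1],[0,0.9,-2.5,0,0,0,-1],[0,0.9,-2.5,0,0,0,-1]]'; python3 look.py .067 .077 pics/w10.png;python3 - <<'E'
from h import *
im,d=manip.camera('scene'); cv2.imwrite('pics/s10.png',cv2.resize(im[150:370,100:500,::-1],None,fx=2,fy=2))
E
```

```text
clock: 36.55
position: [0.514, -0.2611, 0.2072]
ee_rot: [0.997, -0.073, -0.001, 0.0]
ft_force: [0.7, 0.8, -0.1]
grip_width: 0.002
grasp_force: 0.0
pad 432 [370. 151.] [[ 0.5611 -0.3046  0.067 ]] zmed 0.0669
pad 432 [246. 152.] [[ 0.5717 -0.2263  0.067 ]] zmed 0.0669
pad 388 [368. 228.] [[ 0.5104 -0.2977  0.067 ]] zmed 0.0669
pad 389 [251. 229.] [[ 0.521  -0.2195  0.067 ]] zmed 0.0669
red 349 [244. 115.] top [ 0.5949 -0.2289  0.0697]
red 341 [370. 115.] top [ 0.5834 -0.3072  0.0696]
red 428 [250. 257.] top [ 0.4996 -0.2147  0.0694]
red 461 [363. 256.] top [ 0.4881 -0.2936  0.0693]
handle {'pixel': [310.0, 196.4], 'p': 0.64} [[ 0.5395 -0.2628  0.077 ]]
deck [ 0.5398 -0.2617] [0.1116 0.0891] 82.4 0.053026681912865414
```

View pics/s10.png

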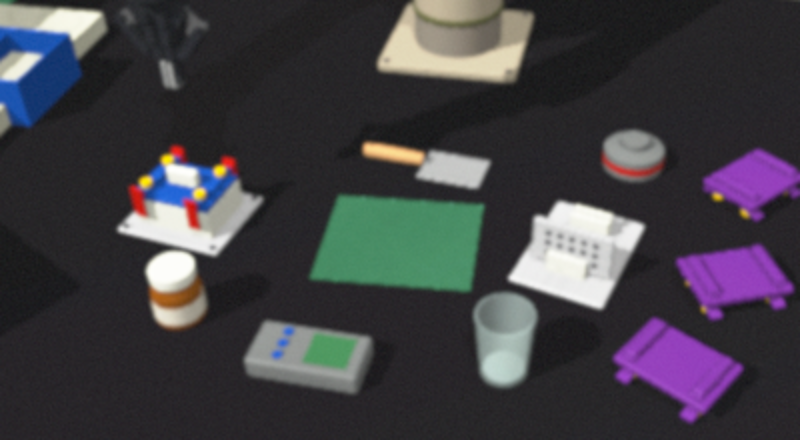

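The final scene shows the lid on the box at (190,190) with all four pads at 0.067 m (all down). The screen plate still stands in the rack at (570,250) and the other things are in place.

```bash
python3 -c "
from workcell import manip
print(manip.hand_in())"
```

```text
the job is handed in; nothing more can be done
None
```

The job is handed in, with no verdict shown: the blue lid was laid flat on the mat, then set level on the filter box, and the last pictures show all four tabs clicked, with nothing else visibly moved. The hardest press reached about 37 N, close to the 40 N at which the lid cracks.

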